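Park the battery bench light

ROBOT

A 7-joint arm with a two-finger parallel gripper is mounted at the origin on the work surface. World frame = base frame: x ahead of the robot, y to its left, z up, the work surface at z = 0. Lengths are in m, angles in rad, forces in N, time in s.
With the tool pointing down it reaches from about 0.4 to 0.85 m from the base axis. Payload 4.5 kg.
Tool frame: the origin (TCP) lies at the very end of the fingers, on their centre line; the grasp point (between the pads) lies 19 mm behind it (grip_depth is the distance from the TCP to the grasp point, in m); z points along the fingers, y is the direction in which the jaws open and shut (so a half turn about z gives the same grasp; the last joint's range is limited). The gripper opens to 85 mm and grips with 20 to 120 N. Pads are 22 mm wide; open, the fingers measure 114 mm over their backs; the gripper's body (76 mm by 85 mm) begins 54 mm behind the grasp point. The pads swing forward as they close: fully open they stand 13 mm farther back than shut.
Start: joints at [1.343, 0.689, -0.195, 1.565, 0.157, 0.902, -0.215], TCP at [0.162, -0.604, 0.231] pointing down, gripper open.
Joint ranges: [-3.01, 3.01], [-0.46, 2.08], [-1.47, 1.51], [0.13, 2.56], [-1, 4.14], [0.04, 2.09], [-2.66, 2.66]. Speed limits (rad/s): [2.57, 2.57, 3.14, 3.14, 3.14, 3.14, 3.14].

INTERFACE

Orientations are given as a unit quaternion [x, y, z, w].
In Python, from cell import get_obs, get_image, camera_params, hand_in, grip_depth gives the robot as it stands.
- The arm moves only by the shell command python3 -m handwheel 'ROWS'. ROWS is JSON, a list of rows, each an object of numbers: "rx", "ry", "rz": the turn, a rotation vector about the tool's x, y, z in rad; "tx", "ty", "tz": the shift along the tool's x, y, z in m; "claw": the opening, from -1 (shut) to 1 (fully open). In form: [{"rx": .., "ry": .., "rz": .., "tx": .., "ty": .., "tz": .., "claw": ..}, ...]. A call has 1 to 5 rows; each row shifts and turns the commanded pose from where the row before left it, along the tool's axes as they then stand; what a row does not reach is not made up. A row lasts 1/10 s, in which the tool goes at most 50 mm and 8.59 degrees, less where a joint would pass 70% of its speed; a pose out of reach is approached as far as the arm can. A call is refused whole if a number of a shift passes 0.05 or a number of a turn 0.15, either way. A call with a gripper value outside its range is refused whole. The fingers move at their own pace and stop on an object; the grip force is fixed at half the most. Time passes only in rows, so rows that do not move let the fingers close. It gives the time, the measured TCP pose, the force and the opening at its end, in the units of the state.
- get_obs(): the state, without advancing time (a new reading comes with each control period).
- get_image(name): name is "side" or "top" or "wrist"; returns the picture (384x512x3 uint8, red, green, blue); there is no depth.
- camera_params(name): a dict with "camera_matrix" (3x3 intrinsics, pixels), "world_from_camera" (4x4, takes a point from camera to world coordinates). Camera axes: x right, y down, z forward; pixel columns grow to the right and rows downward; lengths in m; the calibration is good to about 2 mm. A picture is of the moment at which its call begins: read the wrist's pose just before it. camera_params takes no time and is no camera call; for the wrist camera it gives the pose at the moment of the call.
- hand_in(): hands the job in, once; it reports no verdict.
The state is a dict: "time_s": time; "qpos": joint angles; "joint_vel": joint speeds; "effort": joint torques, N m; "eef_pos": TCP position; "tool_rot": TCP orientation; "force": force on the tool from outside, world axes, zero at the start; "moment": the same for the moment, N m; "finger_gap": finger opening in m.
Only numpy, scipy, OpenCV 4.12 (cv2) and the standard library are available. Lean on these libraries where they do the work, as an engineer would, in place of code of your own. Each camera call takes 0.05 s, during which the arm holds its last target. There are 200 camera calls.

TASK

Park the bench light so that its dust cover will go on. First draw the battery pack out of the light's foot, past the sprung catch, until it is wholly out of its bay, and leave it lying flat on the bench. Then bring the lamp head in line with its foot and down to level, not past it, and leave the other things on the bench where they are.

Things in the scene. Friction and masses are not known exactly. Their poses are not given: they have to be found in the camera images.
- light: Battery bench light, fixed to the bench. Origin: on the bench under its upright column's axis; x points from the bay mouth to the back, z up. Grey foot 200 long (x -170 to +30), 130 wide, 65 high, battery bay in its front. Column 30 in diameter; on it the swivel and tilt joints, their axes crossing at x = 0, y = 0, 210 above the bench, carry the lamp head. (Sizes in mm.)
- bay (a point): Middle of the bay's mouth, on the bench in the foot's front face (x = -170 of the light, same axes). Bay 74 wide, 50 high, 52 deep; its floor is the bench. A sprung catch (black cap 26 x 46 on the foot's top, 23 behind the face, rising to 73 high) holds the pack by a ridge and gives way to a pull of about 10 to 20 N; then the pack slides freely. (Sizes in mm.)
- pack: Black and grey battery pack, 112 long, 0.35 to 0.7 kg, rests on the bench. Origin: centre of its underside; x points into the bay. Upright grip wall at x -56 to -40, 80 wide, 56 high. Rear tongue x +6 to +56, 70 wide, 43 high, ridge on top: in the bay at the start (origin at x = -176 of the light). It draws straight out along the light's -x, wholly out after 50. (Sizes in mm.)
- well (a point): Floor centre of the pack's finger well: 17 ahead (-x) of the pack's origin, 18 above the bench, pack's axes. The well runs from the grip wall (23 ahead of this point) to the foot's face or tongue (23 behind), 46 in all, open at the top and both sides. Closed fingers fit in and can pull on the grip wall. (Sizes in mm.)
- swivel (a joint): Turn of the lamp head about the column (vertical axis, rad), -1.2 to 1.2, counter-clockwise from above positive. 0: the head points along the light's -x, in line with its foot. Stiff (about 0.3 N m), stays where it is left.
- tilt (a joint): Tilt of the lamp head (rad), about a level axis 210 above the bench on the column's axis. 0: level. Positive: front end raised. -0.5 to 1.2. Stays where it is left; 0.3 N m lowers it, about 0.65 N m raises it.
- head_top (a point): Point on the lamp head's upper face, 115 from the tilt axis towards its front end, mid-width. The head is a flat black slab 140 x 110 x 24, mid-thickness on the tilt axis, reaching from 10 behind the axis to 130 before it. Axes: x from front end towards the tilt axis, z normal to the face. (Sizes in mm.)
- toy_car: Bystander: wooden toy car, 95 x 48 x 56 high, origin under its centre. (Sizes in mm.)
- sanding_block: Bystander: cork sanding block with wooden grip, 100 x 60 x 34, origin under its centre. (Sizes in mm.)
- glue: Bystander: white glue bottle, 56 in diameter, 150 high, origin under its centre. (Sizes in mm.)
- driver: Bystander: screwdriver lying on the bench, origin under its middle. (Sizes in mm.)
- mug: Bystander: blue mug, 80 in diameter, 95 high, origin under its centre. (Sizes in mm.)
- fretwork: Bystander: plywood panel 130 x 100 x 12 with two strips, origin under its centre. (Sizes in mm.)
Not all that is in view belongs to the job. What is shaped like the light but orange is not meant.

How it is judged:
On the way, in this order (a step that is already met when the one before it is completed fails the run):
1. the battery pack is wholly out of its bay ((x of pack in the frame of light below -0.226 m or y of pack in the frame of light below -0.14 m or y of pack in the frame of light above 0.14 m)), for 0.2 s.
2. the lamp head is in line with the foot and level (value of joint swivel between -0.14 and 0.14 rad and value of joint tilt between -0.12 and 0.12 rad), for 0.2 s.
At the end, for the whole second after the job is handed in: Pack wholly out of the bay (origin at x < -226 mm in the light's frame, or over 140 mm to a side), at rest and flat on the bench (underside within 8 mm of it, tilt under 0.1 rad); swivel within 0.14 rad and tilt within 0.12 rad of 0 (all of step 2 and (x of pack in the frame of light below -0.226 m or y of pack in the frame of light below -0.14 m or y of pack in the frame of light above 0.14 m) and height (world z) of pack between -0.005 and 0.008 m and angle between pack's own z axis and vertical below 0.1 rad and linear speed of pack below 0.02 m/s); the robot touches nothing.
It fails at once if one of the other things on the bench is moved by more than 30 mm (distance of any of toy_car, sanding_block, glue, driver, mug, fretwork from where it was at the start of the episode above 0.03 m).
It fails at once if the lamp head is pressed well past level (below -0.25 rad) (value of joint tilt below -0.25 rad).
It also fails if it takes over 64 s, if anything falls off the work surface, if the arm or the gripper's body presses on something with over 40 N, if the wrist force passes 120 N, or if a joint passes its speed limit or range.

## Working session

There is one attempt and no reset: what is moved stays moved. The work goes in short steps, Python scripts to look and compute and a shell command to move; the robot and the scene stay as the last step left them, time stands still between calls to the robot, and variables do not carry over. Pictures are saved under pics/ and viewed, about 8 in all and at most 12, crops included, and the job is handed in when it is done.

```bash
mkdir -p pics; python3 - <<'E'
from cell import *
import cv2,numpy as np
o=get_obs();print(o)
for n in("side","top"):
    im=get_image(n);cv2.imwrite(f"pics/{n}0.png",cv2.resize(im[:,:,::-1],(800,600),interpolation=cv2.INTER_CUBIC));cv2.imwrite(f"{n}0raw.png",im[:,:,::-1])
    p=camera_params(n);print(n,p)
E
```

```text
{'time_s': 0.0, 'qpos': array([ 1.34277909,  0.68999645, -0.19450873,  1.56636829,  0.1573085 ,
        0.90246823, -0.2150959 ]), 'joint_vel': array([ 0.00058566,  0.00125472,  0.00033796, -0.00092985,  0.00025995,
        0.0019552 , -0.00123644]), 'effort': array([ 3.91500525e-04, -5.39618361e+01, -1.26660325e+00, -1.58548880e+01,
        9.17410653e-03,  9.54871299e-03, -1.71332482e-05]), 'eef_pos': array([ 0.161551  , -0.60308458,  0.23046966]), 'tool_rot': array([ 9.91437222e-01,  1.30580936e-01, -1.89509880e-04, -9.04358855e-04]), 'force': array([ 0.25063269, -0.22987555, -0.12670463]), 'moment': array([-0.02470688,  0.05941927,  0.0016855 ]), 'finger_gap': 0.08528229184984665}
side {'camera_matrix': array([[386.21699867,   0.        , 256.48582126],
       [  0.        , 386.21699867, 188.53613256],
       [  0.        ,   0.        ,   1.        ]]), 'world_from_camera': array([[-0.83794743, -0.32210807,  0.44055703,  0.10022119],
       [-0.54574921,  0.49252305, -0.67792245,  0.7675234 ],
       [ 0.0013798 , -0.80849703, -0.58849864,  0.8265395 ],
       [ 0.        ,  0.        ,  0.        ,  1.        ]])}
top {'camera_matrix': array([[379.20379653,   0.        , 253.87850493],
       [  0.        , 379.20379653, 190.81963895],
       [  0.        ,   0.        ,   1.        ]]), 'world_from_camera': array([[ 0.01227856, -0.97989235,  0.19914876,  0.35593495],
       [-0.99991164, -0.01101797,  0.00743689, -0.01168801],
       [-0.00509313, -0.19922248, -0.97994105,  1.36056459],
       [ 0.        ,  0.        ,  0.        ,  1.        ]])}
```

View pics/top0.png

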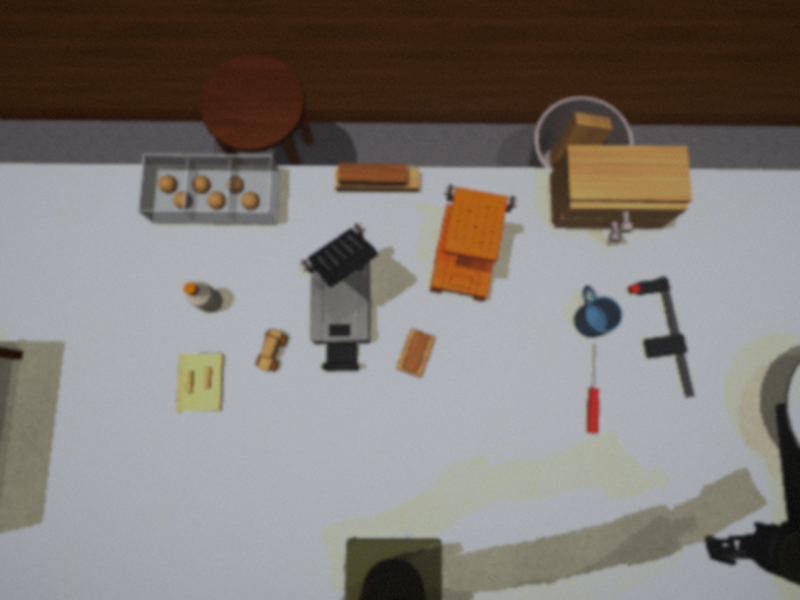

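View pics/side0.png

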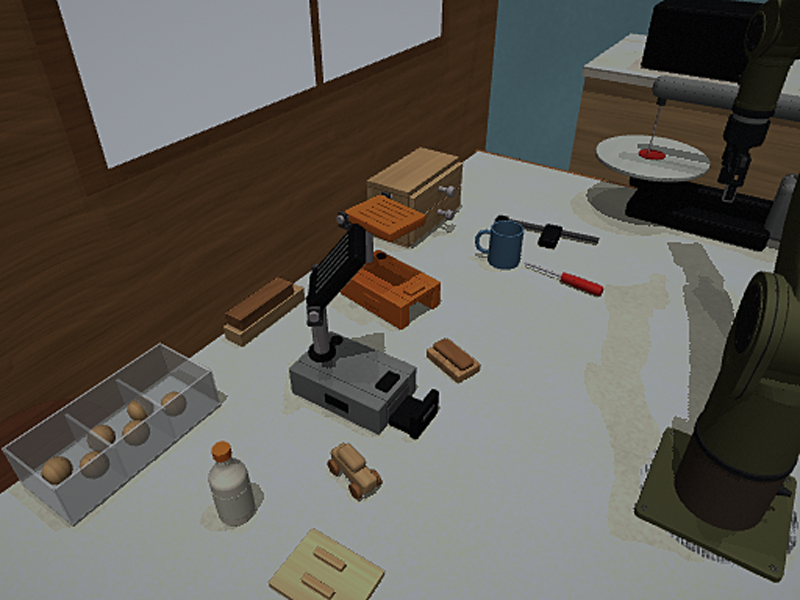

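The only two light-shaped objects are the grey one (top view ≈340,300) and the orange one (≈470,240). The grey one fits: it has a grey foot and the black pack at (341,356). I'll enlarge it to confirm and measure.

```bash
python3 - <<'E'
import cv2,numpy as np
a=cv2.imread("top0raw.png")[135:245,180:290];b=cv2.imread("side0raw.png")[130:290,170:300]
A=cv2.resize(a,(440*1,440),interpolation=cv2.INTER_CUBIC);B=cv2.resize(b,(358,440),interpolation=cv2.INTER_CUBIC)
cv2.imwrite("pics/crop1.png",cv2.convertScaleAbs(np.hstack([A,B]),alpha=1.6,beta=15))
E
```

```text
(no output)
```

View pics/crop1.png

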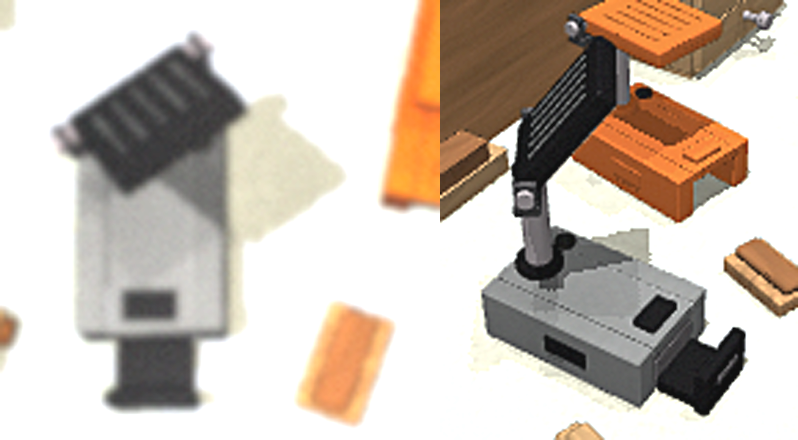

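```bash
cat > h.py <<'E'
from cell import *
import numpy as np
def ray(n,uv,z,P=None):
    P=P or camera_params(n);K=P["camera_matrix"];T=P["world_from_camera"]
    d=T[:3,:3]@np.linalg.inv(K)@[uv[0],uv[1],1];o=T[:3,3]
    return (o+d*(z-o[2])/d[2])
def proj(n,p,P=None):
    P=P or camera_params(n);T=np.linalg.inv(P["world_from_camera"]);c=P["camera_matrix"]@(T[:3,:3]@p+T[:3,3]);return c[:2]/c[2]
E
python3 - <<'E'
from h import *
t=lambda u,v:(180+u/4-.375,135+v/4-.375)
s=lambda u,v:(170+(u-440)/358*130-.3,130+v/440*160-.3)
for n,u,v,z in [("FL",80,334,.065),("FR",228,334,.065),("L2",80,190,.065),("cap",150,304,.073),("wallL",106,404,.056),("wallR",197,404,.056),("kL",67,137,.21),("kR",197,43,.21),("headA",128,192,.3),("headB",245,108,.3)]:
    print(n,ray("top",t(u,v),z).round(4))
for n,u,v,z in [("sFnear",643,404,0),("sFnearTop",650,375,.065),("sFfarTop",706,293,.065),("sBackTop",484,293,.065),("cap",655,315,.073),("wallTopNear",709,372,.056),("wallTopFar",744,331,.056),("ring",540,262,.065)]:
    print(n,ray("side",s(u,v),z).round(4))
E
```

```text
FL [0.5213 0.1835 0.065 ]
FR [0.5228 0.0563 0.065 ]
L2 [0.6482 0.1887 0.065 ]
cap [0.5469 0.1233 0.073 ]
wallL [0.4624 0.1601 0.056 ]
wallR [0.4633 0.082  0.056 ]
kL [0.6579 0.1782 0.21  ]
kR [0.7361 0.0782 0.21  ]
headA [0.5941 0.1178 0.3   ]
headB [0.6574 0.0351 0.3   ]
sFnear [ 0.5231  0.1824 -0.    ]
sFnearTop [0.5047 0.1953 0.065 ]
sFfarTop [0.5201 0.0695 0.065 ]
sBackTop [0.7133 0.1958 0.065 ]
cap [0.5416 0.1322 0.073 ]
wallTopNear [0.4638 0.1541 0.056 ]
wallTopFar [0.4634 0.0877 0.056 ]
ring [0.6954 0.126  0.065 ]
```

Confirmed: the crop shows a grey foot with the black pack protruding and a black head. The foot's front face is at x≈0.522, y≈0.121, with yaw≈0.02. The column is at about (0.694, 0.126). The head is swivelled about +0.63 and tilted about +0.87. I'm shutting the gripper and moving across.

```bash
python3 -m handwheel '[{"rz":0.12,"claw":-1},{"rz":0.12,"claw":-1},{"tx":0.03,"ty":-0.03,"claw":-1},{"tx":0.03,"ty":-0.03,"claw":-1},{"tx":0.03,"ty":-0.03,"claw":-1}]'
python3 -m handwheel '[{"tx":0.03,"ty":-0.03,"claw":-1},{"tx":0.03,"ty":-0.03,"claw":-1},{"tx":0.03,"ty":-0.03,"claw":-1},{"tx":0.03,"ty":-0.03,"claw":-1},{"tx":0.03,"ty":-0.03,"claw":-1}]'
python3 - <<'E'
from h import *
r=lambda u,v:(u*.64,v*.64)
for u,v,z in [(430,290,.065),(487,298,.065),(445,252,.22),(495,262,.22),(507,195,.22),(457,187,.22)]: print(u,v,ray("top",r(u,v),z).round(3))
for u,v,z in [(424,217,.22),(375,235,.22),(390,196,.22),(345,212,.22)]: print('s',u,v,ray("side",r(u,v),z).round(3))
o=get_obs();print(o["eef_pos"],o["tool_rot"],o["finger_gap"])
E
```

```text
430 290 [ 0.639 -0.076  0.065]
487 298 [ 0.622 -0.203  0.065]
445 252 [ 0.683 -0.098  0.22 ]
495 262 [ 0.663 -0.198  0.22 ]
507 195 [ 0.804 -0.225  0.22 ]
457 187 [ 0.821 -0.123  0.22 ]
s 424 217 [ 0.663 -0.187  0.22 ]
s 375 235 [ 0.706 -0.071  0.22 ]
s 390 196 [ 0.775 -0.227  0.22 ]
s 345 212 [ 0.813 -0.114  0.22 ]
[ 0.1615581  -0.60315642  0.23056158] [ 9.91440198e-01  1.30558919e-01 -1.66355465e-04 -8.21788916e-04] 0.08541806569315263invalid input at $[0]: expected keys rx, ry, rz, tx, ty, tz, claw
invalid input at $[0]: expected keys rx, ry, rz, tx, ty, tz, claw
```

Every row needs all seven keys.

```bash
python3 -m handwheel '[{"rx":0,"ry":0,"rz":0.12,"tx":0,"ty":0,"tz":0,"claw":-1},{"rx":0,"ry":0,"rz":0.12,"tx":0,"ty":0,"tz":0,"claw":-1},{"rx":0,"ry":0,"rz":0,"tx":0.03,"ty":-0.03,"tz":0,"claw":-1},{"rx":0,"ry":0,"rz":0,"tx":0.03,"ty":-0.03,"tz":0,"claw":-1},{"rx":0,"ry":0,"rz":0,"tx":0.03,"ty":-0.03,"tz":0,"claw":-1}]'
python3 -m handwheel '[{"rx":0,"ry":0,"rz":0,"tx":0.03,"ty":-0.03,"tz":0,"claw":-1},{"rx":0,"ry":0,"rz":0,"tx":0.03,"ty":-0.03,"tz":0,"claw":-1},{"rx":0,"ry":0,"rz":0,"tx":0.03,"ty":-0.03,"tz":0,"claw":-1},{"rx":0,"ry":0,"rz":0,"tx":0.03,"ty":-0.03,"tz":0,"claw":-1},{"rx":0,"ry":0,"rz":0,"tx":0.03,"ty":-0.03,"tz":0,"claw":-1}]'
```

```text
time_s: 0.6
eef_pos: [0.2504, -0.5104, 0.2309]
tool_rot: [1.0, 0.01, -0.0, -0.0]
force: [0.8, 0.5, -0.2]
finger_gap: 0.0124
time_s: 1.1
eef_pos: [0.3973, -0.357, 0.2311]
tool_rot: [1.0, 0.011, -0.0, -0.0]
force: [0.7, -0.8, -0.2]
finger_gap: 0.0001
```

```bash
python3 -m handwheel '[{"rx":0,"ry":0,"rz":0,"tx":0.01,"ty":-0.046,"tz":0,"claw":-1},{"rx":0,"ry":0,"rz":0,"tx":0.01,"ty":-0.046,"tz":0,"claw":-1},{"rx":0,"ry":0,"rz":0,"tx":0.01,"ty":-0.046,"tz":0,"claw":-1},{"rx":0,"ry":0,"rz":0,"tx":0.01,"ty":-0.046,"tz":0,"claw":-1},{"rx":0,"ry":0,"rz":0,"tx":0.01,"ty":-0.046,"tz":0,"claw":-1}]'
python3 -m handwheel '[{"rx":0,"ry":0,"rz":0,"tx":0.01,"ty":-0.046,"tz":0,"claw":-1},{"rx":0,"ry":0,"rz":0,"tx":0.01,"ty":-0.046,"tz":0,"claw":-1},{"rx":0,"ry":0,"rz":0,"tx":0.01,"ty":-0.046,"tz":0.02,"claw":-1},{"rx":0,"ry":0,"rz":0,"tx":0,"ty":-0.046,"tz":0.02,"claw":-1},{"rx":0,"ry":0,"rz":0,"tx":0,"ty":-0.03,"tz":0.02,"claw":-1}]'
python3 -m handwheel '[{"rx":0,"ry":0,"rz":0,"tx":0,"ty":0,"tz":0.02,"claw":-1},{"rx":0,"ry":0,"rz":0,"tx":0,"ty":0,"tz":0.02,"claw":-1},{"rx":0,"ry":0,"rz":0,"tx":0,"ty":0,"tz":0,"claw":-1},{"rx":0,"ry":0,"rz":0,"tx":0,"ty":0,"tz":0,"claw":-1}]'
python3 - <<'E'
from h import *
import cv2
o=get_obs();P=camera_params("wrist");im=get_image("wrist")
cv2.imwrite("pics/w1.png",cv2.convertScaleAbs(cv2.resize(im[:,:,::-1],(800,600)),alpha=1.5,beta=15));print(o["eef_pos"],o["force"]);
x=.522;y=.121
for n,p in dict(well=(x-.023,y,.018),wallTopIn=(x-.046,y,.056),faceTop=(x,y,.065),tipbelow=(*o["eef_pos"][:2],.018)).items(): print(n,proj("wrist",np.array(p),P)/.64)
E
```

```text
time_s: 1.6
eef_pos: [0.4414, -0.1257, 0.2312]
tool_rot: [1.0, 0.011, -0.0, -0.0]
force: [0.9, 0.0, 0.0]
finger_gap: 0.0
time_s: 2.1
eef_pos: [0.4665, 0.09, 0.1711]
tool_rot: [1.0, 0.013, 0.0, -0.001]
force: [0.1, 0.1, -0.5]
finger_gap: 0.0001
time_s: 2.5
eef_pos: [0.4664, 0.0857, 0.1318]
tool_rot: [1.0, 0.011, -0.0, 0.0]
force: [0.2, -0.7, -0.0]
finger_gap: 0.0001
[0.46643782 0.08569666 0.13182234] [ 0.17543314 -0.7343937  -0.01826458]
well [341.48387453 238.69957841]
wallTopIn [332.54531462 290.93192754]
faceTop [327.71112671 203.05964413]
tipbelow [398.77163433 292.08803958]
```

View pics/w1.png

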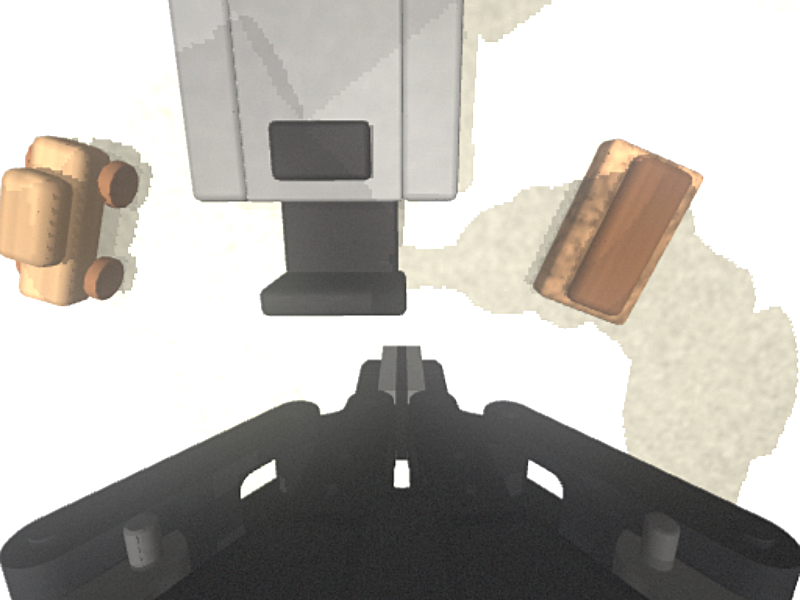

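The wrist view confirms the estimate: the foot's top front edge is at (197–458, 200) and the grip wall's top at (262–406, 288–315), as predicted to within 1–2 mm. Now moving into the well.

```bash
python3 -m handwheel '[{"rx":0,"ry":0,"rz":0,"tx":0.016,"ty":-0.018,"tz":0,"claw":-1},{"rx":0,"ry":0,"rz":0,"tx":0.016,"ty":-0.018,"tz":0,"claw":-1},{"rx":0,"ry":0,"rz":0,"tx":0,"ty":0,"tz":0.025,"claw":-1},{"rx":0,"ry":0,"rz":0,"tx":0,"ty":0,"tz":0.025,"claw":-1},{"rx":0,"ry":0,"rz":0,"tx":0,"ty":0,"tz":0,"claw":-1}]'
```

```text
time_s: 3.05
eef_pos: [0.4967, 0.1221, 0.0807]
tool_rot: [1.0, 0.011, -0.002, 0.0]
force: [-0.6, 0.2, -0.7]
finger_gap: 0.0
```

```bash
python3 -m handwheel '[{"rx":0,"ry":0,"rz":0,"tx":0,"ty":0,"tz":0.02,"claw":-1},{"rx":0,"ry":0,"rz":0,"tx":0,"ty":0,"tz":0.02,"claw":-1},{"rx":0,"ry":0,"rz":0,"tx":0,"ty":0,"tz":0.015,"claw":-1},{"rx":0,"ry":0,"rz":0,"tx":0,"ty":0,"tz":0,"claw":-1},{"rx":0,"ry":0,"rz":0,"tx":0,"ty":0,"tz":0,"claw":-1}]'
```

```text
time_s: 3.55
eef_pos: [0.4986, 0.1225, 0.0281]
tool_rot: [1.0, 0.011, 0.001, -0.0]
force: [0.6, -0.8, -0.1]
finger_gap: -0.0
```

Inside the well with no contact. Pulling along −x.

```bash
python3 -m handwheel '[{"rx":0,"ry":0,"rz":0,"tx":-0.01,"ty":0,"tz":0,"claw":-1},{"rx":0,"ry":0,"rz":0,"tx":-0.007,"ty":0,"tz":0,"claw":-1},{"rx":0,"ry":0,"rz":0,"tx":-0.007,"ty":0,"tz":0,"claw":-1},{"rx":0,"ry":0,"rz":0,"tx":-0.007,"ty":0,"tz":0,"claw":-1},{"rx":0,"ry":0,"rz":0,"tx":-0.007,"ty":0,"tz":0,"claw":-1}]'
python3 -m handwheel '[{"rx":0,"ry":0,"rz":0,"tx":-0.008,"ty":0,"tz":0,"claw":-1},{"rx":0,"ry":0,"rz":0,"tx":-0.008,"ty":0,"tz":0,"claw":-1},{"rx":0,"ry":0,"rz":0,"tx":-0.008,"ty":0,"tz":0,"claw":-1},{"rx":0,"ry":0,"rz":0,"tx":-0.008,"ty":0,"tz":0,"claw":-1},{"rx":0,"ry":0,"rz":0,"tx":0,"ty":0,"tz":0,"claw":-1}]'
```

```text
time_s: 4.05
eef_pos: [0.4663, 0.1231, 0.0284]
tool_rot: [1.0, 0.01, 0.007, -0.002]
force: [7.3, 0.5, -0.1]
finger_gap: -0.0
time_s: 4.55
eef_pos: [0.4293, 0.1218, 0.0298]
tool_rot: [1.0, 0.011, -0.002, 0.001]
force: [-0.5, 0.0, -0.0]
finger_gap: -0.0001
```

```bash
python3 -m handwheel '[{"rx":0,"ry":0,"rz":0,"tx":-0.005,"ty":0,"tz":0,"claw":-1},{"rx":0,"ry":0,"rz":0,"tx":-0.006,"ty":0,"tz":0,"claw":-1},{"rx":0,"ry":0,"rz":0,"tx":-0.005,"ty":0,"tz":0,"claw":-1},{"rx":0,"ry":0,"rz":0,"tx":0,"ty":0,"tz":0,"claw":-1},{"rx":0,"ry":0,"rz":0,"tx":0.006,"ty":0,"tz":0,"claw":-1}]'
python3 -m handwheel '[{"rx":0,"ry":0,"rz":0,"tx":0,"ty":0,"tz":-0.03,"claw":-1},{"rx":0,"ry":0,"rz":0,"tx":0,"ty":0,"tz":-0.04,"claw":-1},{"rx":0,"ry":0,"rz":0,"tx":0,"ty":0,"tz":-0.05,"claw":-1},{"rx":0,"ry":0,"rz":0,"tx":0,"ty":0.02,"tz":-0.05,"claw":-1},{"rx":0,"ry":0,"rz":0,"tx":0,"ty":0.03,"tz":-0.05,"claw":-1}]'
python3 -m handwheel '[{"rx":0,"ry":0,"rz":0,"tx":0,"ty":0.03,"tz":-0.05,"claw":-1},{"rx":0,"ry":0,"rz":0,"tx":0,"ty":0.03,"tz":-0.05,"claw":-1},{"rx":0,"ry":0,"rz":0,"tx":0,"ty":0.02,"tz":-0.04,"claw":-1},{"rx":0,"ry":0,"rz":0,"tx":0,"ty":0,"tz":-0.03,"claw":-1},{"rx":0,"ry":0,"rz":0,"tx":0,"ty":0,"tz":0,"claw":-1}]'
python3 - <<'E'
from h import *
import cv2
s=get_image("side")[110:290,160:300,::-1];t=get_image("top")[130:280,170:300,::-1]
f=cv2.resize(s,(420,540),interpolation=cv2.INTER_CUBIC);g=cv2.resize(t,(380,438),interpolation=cv2.INTER_CUBIC);g=cv2.copyMakeBorder(g,0,102,0,0,cv2.BORDER_CONSTANT)
cv2.imwrite("pics/p2.png",cv2.convertScaleAbs(np.hstack([f,g]),alpha=1.6,beta=15))
E
```

```text
time_s: 5.05
eef_pos: [0.4235, 0.1226, 0.0333]
tool_rot: [1.0, 0.011, -0.008, 0.002]
force: [-0.6, 0.4, 0.1]
finger_gap: -0.0001
time_s: 5.55
eef_pos: [0.4281, 0.0802, 0.2449]
tool_rot: [1.0, 0.013, -0.007, 0.001]
force: [2.1, -0.8, 0.2]
finger_gap: -0.0002
time_s: 6.05
eef_pos: [0.4339, 0.0086, 0.4023]
tool_rot: [1.0, 0.01, -0.003, 0.001]
force: [-0.9, 0.1, -0.2]
finger_gap: -0.0003
```

View pics/p2.png

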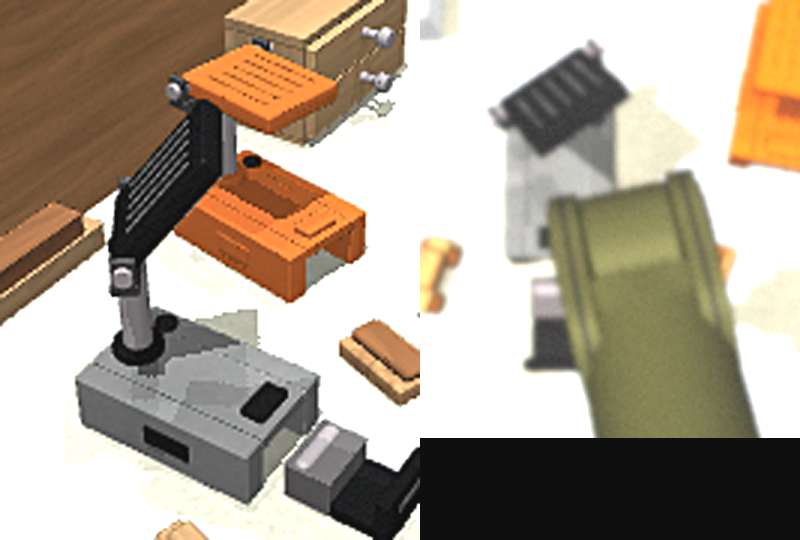

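The pack is fully out and lies flat: there's a clear gap between the foot face and the tongue (side view ≈(285,450)). The head is still raised and swivelled. Moving above it.

```bash
python3 -m handwheel '[{"rx":0,"ry":0,"rz":0,"tx":0.04,"ty":-0.012,"tz":0,"claw":-1},{"rx":0,"ry":0,"rz":0,"tx":0.045,"ty":-0.015,"tz":0,"claw":-1},{"rx":0,"ry":0,"rz":0,"tx":0.045,"ty":-0.02,"tz":0,"claw":-1},{"rx":0,"ry":0,"rz":0,"tx":0.045,"ty":-0.02,"tz":0,"claw":-1},{"rx":0,"ry":0,"rz":0,"tx":0.04,"ty":-0.015,"tz":0,"claw":-1}]'
python3 -m handwheel '[{"rx":0,"ry":0,"rz":0,"tx":0,"ty":0,"tz":0,"claw":-1},{"rx":0,"ry":0,"rz":0,"tx":0,"ty":0,"tz":0,"claw":-1}]'
python3 - <<'E'
from h import *
import cv2
o=get_obs();P=camera_params("wrist");im=get_image("wrist")
cv2.imwrite("pics/w2.png",cv2.convertScaleAbs(cv2.resize(im[:,:,::-1],(800,600)),alpha=1.7,beta=25));print(o["eef_pos"],o["tool_rot"])
C=np.array([.694,.126,.21]);a=.66;f=np.array([-np.cos(a),-np.sin(a),0]);n=np.array([np.sin(a),-np.cos(a),0])
for t in(.7,.8,.9,1.0):
  d=f*np.cos(t)+[0,0,np.sin(t)];u=-f*np.sin(t)+[0,0,np.cos(t)]
  print(t,[(proj("wrist",C+s*d+w*n+.012*u,P)/.64).round() for s,w in((.13,.055),(.13,-.055),(-.01,.055),(-.01,-.055))])
E
```

```text
time_s: 6.65
eef_pos: [0.6458, 0.0975, 0.3926]
tool_rot: [1.0, 0.013, -0.009, 0.001]
force: [0.7, 0.5, -0.5]
finger_gap: -0.0001
time_s: 6.85
eef_pos: [0.6444, 0.0961, 0.3922]
tool_rot: [1.0, 0.012, -0.01, 0.002]
force: [-1.3, -0.5, 0.2]
finger_gap: 0.0003
[0.64435352 0.09608073 0.39221158] [ 0.99987807  0.01208871 -0.00969125  0.00194858]
0.7 [array([523., 284.]), array([368., 389.]), array([407., 135.]), array([289., 228.])]
0.8 [array([518., 274.]), array([356., 384.]), array([407., 135.]), array([289., 228.])]
0.9 [array([511., 261.]), array([343., 377.]), array([407., 136.]), array([290., 227.])]
1.0 [array([502., 246.]), array([329., 367.]), array([407., 136.]), array([291., 227.])]
```

View pics/w2.png

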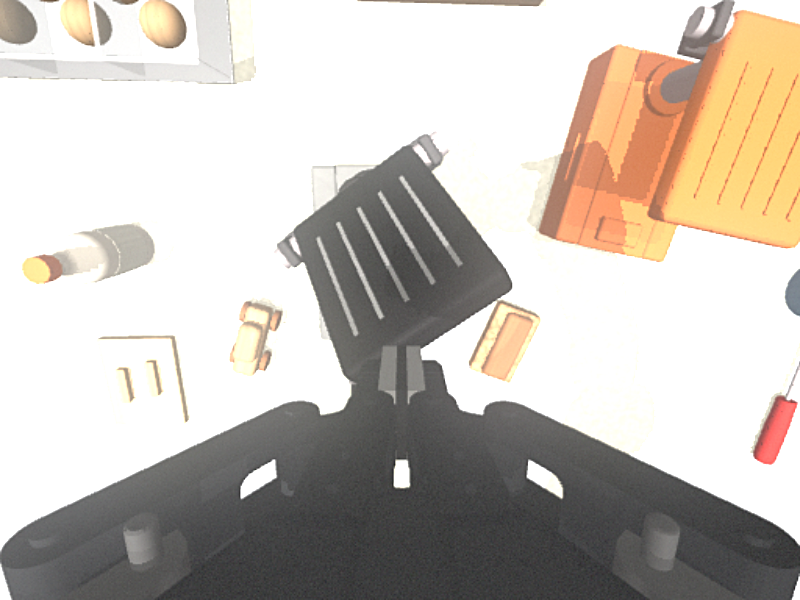

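The wrist view matches my model with swivel≈0.63 and tilt≈0.87 (front corners at ≈(505,270) and (345,375)). Descending onto the face.

```bash
python3 -m handwheel '[{"rx":0,"ry":0,"rz":0,"tx":0.014,"ty":-0.002,"tz":0,"claw":-1},{"rx":0,"ry":0,"rz":0,"tx":0,"ty":0,"tz":0.03,"claw":-1},{"rx":0,"ry":0,"rz":0,"tx":0,"ty":0,"tz":0.03,"claw":-1},{"rx":0,"ry":0,"rz":0,"tx":0,"ty":0,"tz":0.02,"claw":-1},{"rx":0,"ry":0,"rz":0,"tx":0,"ty":0,"tz":0,"claw":-1}]'
```

```text
time_s: 7.4
eef_pos: [0.6549, 0.0956, 0.3125]
tool_rot: [1.0, 0.011, -0.01, 0.003]
force: [0.9, -0.4, -0.9]
finger_gap: 0.0001
```

```bash
python3 -m handwheel '[{"rx":0,"ry":0,"rz":0,"tx":0.002,"ty":-0.002,"tz":0.008,"claw":-1},{"rx":0,"ry":0,"rz":0,"tx":0,"ty":0,"tz":0.008,"claw":-1},{"rx":0,"ry":0,"rz":0,"tx":-0.003,"ty":0.002,"tz":0.008,"claw":-1},{"rx":0,"ry":0,"rz":0,"tx":-0.004,"ty":0.003,"tz":0.008,"claw":-1},{"rx":0,"ry":0,"rz":0,"tx":-0.004,"ty":0.003,"tz":0.008,"claw":-1}]'
```

```text
time_s: 7.9
eef_pos: [0.6496, 0.0909, 0.2765]
tool_rot: [1.0, 0.011, -0.005, 0.002]
force: [0.1, 0.0, 6.3]
finger_gap: -0.0001
```

```bash
python3 -m handwheel '[{"rx":0,"ry":0,"rz":0,"tx":-0.004,"ty":0.003,"tz":0.008,"claw":-1},{"rx":0,"ry":0,"rz":0,"tx":-0.004,"ty":0.003,"tz":0.008,"claw":-1},{"rx":0,"ry":0,"rz":0,"tx":-0.004,"ty":0.003,"tz":0.008,"claw":-1},{"rx":0,"ry":0,"rz":0,"tx":-0.004,"ty":0.003,"tz":0.008,"claw":-1},{"rx":0,"ry":0,"rz":0,"tx":0,"ty":0,"tz":0,"claw":-1}]'
```

```text
time_s: 8.4
eef_pos: [0.6322, 0.078, 0.2429]
tool_rot: [1.0, 0.011, -0.007, 0.002]
force: [0.9, 0.1, 0.0]
finger_gap: -0.0001
```

```bash
python3 -m handwheel '[{"rx":0,"ry":0,"rz":0,"tx":-0.004,"ty":0.003,"tz":0.006,"claw":-1},{"rx":0,"ry":0,"rz":0,"tx":-0.004,"ty":0.003,"tz":0.005,"claw":-1},{"rx":0,"ry":0,"rz":0,"tx":-0.004,"ty":0.003,"tz":0.004,"claw":-1},{"rx":0,"ry":0,"rz":0,"tx":0,"ty":0,"tz":0.003,"claw":-1},{"rx":0,"ry":0,"rz":0,"tx":0,"ty":0,"tz":0,"claw":-1}]'
```

```text
time_s: 8.9
eef_pos: [0.6193, 0.0681, 0.2249]
tool_rot: [1.0, 0.011, -0.008, 0.003]
force: [-1.1, 0.6, -0.0]
finger_gap: 0.0001
```

Head is level at roughly +0.03 rad. Lifting and going round to its −y side.

```bash
python3 -m handwheel '[{"rx":0,"ry":0,"rz":0,"tx":0,"ty":0,"tz":-0.03,"claw":-1},{"rx":0,"ry":0,"rz":0,"tx":0.005,"ty":0.01,"tz":-0.02,"claw":-1},{"rx":0,"ry":0,"rz":0,"tx":0.013,"ty":0.03,"tz":0,"claw":-1},{"rx":0,"ry":0,"rz":0,"tx":0.014,"ty":0.03,"tz":0,"claw":-1},{"rx":0,"ry":0,"rz":0,"tx":0.013,"ty":0.022,"tz":0,"claw":-1}]'
python3 -m handwheel '[{"rx":0,"ry":0,"rz":0,"tx":0,"ty":0,"tz":0,"claw":-1},{"rx":0,"ry":0,"rz":0,"tx":0,"ty":0,"tz":0,"claw":-1}]'
python3 - <<'E'
from h import *
import cv2
o=get_obs();P=camera_params("wrist");im=get_image("wrist")
cv2.imwrite("pics/w3.png",cv2.convertScaleAbs(cv2.resize(im[:,:,::-1],(800,600)),alpha=1.7,beta=25));print(o["eef_pos"],o["tool_rot"])
C=np.array([.694,.126,.222])
for a in(.56,.66,.76):
  f=np.array([-np.cos(a),-np.sin(a),0]);n=np.array([np.sin(a),-np.cos(a),0])
  print(a,[(proj("wrist",C+s*f+w*n,P)/.64).round() for s,w in((.13,.055),(.13,-.055),(-.01,.055),(-.01,-.055))])
E
```

```text
time_s: 9.4
eef_pos: [0.6678, -0.0252, 0.2749]
tool_rot: [1.0, 0.01, -0.008, 0.003]
force: [1.1, -0.1, -0.5]
finger_gap: -0.0002
time_s: 9.6
eef_pos: [0.6675, -0.0224, 0.2745]
tool_rot: [1.0, 0.01, -0.008, 0.002]
force: [-0.9, 1.2, -0.3]
finger_gap: 0.0001
[ 0.66745265 -0.02241329  0.27446581] [ 0.99991331  0.01026837 -0.00801779  0.00191044]
0.56 [array([333., 420.]), array([167., 510.]), array([157., 179.]), array([-23., 303.])]
0.66 [array([347., 399.]), array([192., 506.]), array([147., 170.]), array([-16., 313.])]
0.76 [array([359., 377.]), array([215., 500.]), array([136., 161.]), array([ -7., 323.])]
```

View pics/w3.png

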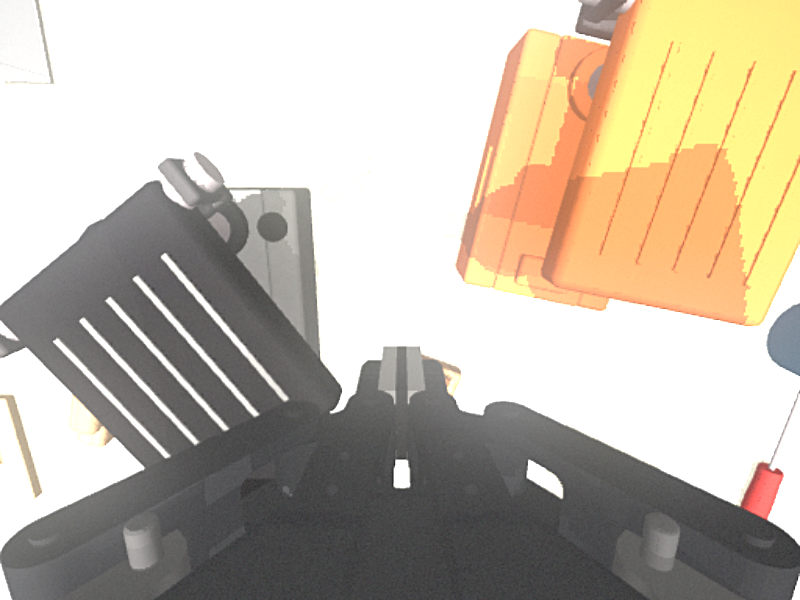

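The head lies where predicted (front −y corner ≈(340,395), fingers clear to its right). Descending and pushing along the arc.

```bash
python3 -m handwheel '[{"rx":0,"ry":0,"rz":0,"tx":0,"ty":0,"tz":0.03,"claw":-1},{"rx":0,"ry":0,"rz":0,"tx":0,"ty":0,"tz":0.03,"claw":-1},{"rx":0,"ry":0,"rz":0,"tx":0,"ty":0,"tz":0.025,"claw":-1},{"rx":0,"ry":0,"rz":0,"tx":0,"ty":0,"tz":0,"claw":-1},{"rx":0,"ry":0,"rz":0,"tx":-0.008,"ty":-0.008,"tz":0,"claw":-1}]'
python3 -m handwheel '[{"rx":0,"ry":0,"rz":0,"tx":-0.01,"ty":-0.01,"tz":0,"claw":-1},{"rx":0,"ry":0,"rz":0,"tx":-0.009,"ty":-0.005,"tz":0,"claw":-1},{"rx":0,"ry":0,"rz":0,"tx":-0.01,"ty":-0.006,"tz":0,"claw":-1},{"rx":0,"ry":0,"rz":0,"tx":-0.01,"ty":-0.006,"tz":0,"claw":-1},{"rx":0,"ry":0,"rz":0,"tx":-0.009,"ty":-0.006,"tz":0,"claw":-1}]'
```

```text
time_s: 10.15
eef_pos: [0.6593, -0.0144, 0.1908]
tool_rot: [1.0, 0.011, -0.006, 0.002]
force: [0.7, 0.2, 0.1]
finger_gap: -0.0001
time_s: 10.65
eef_pos: [0.6115, 0.0187, 0.1937]
tool_rot: [1.0, 0.011, -0.004, 0.002]
force: [2.2, -1.5, 0.3]
finger_gap: -0.0002
```

```bash
python3 -m handwheel '[{"rx":0,"ry":0,"rz":0,"tx":-0.008,"ty":-0.008,"tz":0.003,"claw":-1},{"rx":0,"ry":0,"rz":0,"tx":-0.008,"ty":-0.008,"tz":0.003,"claw":-1},{"rx":0,"ry":0,"rz":0,"tx":-0.008,"ty":-0.009,"tz":0.002,"claw":-1},{"rx":0,"ry":0,"rz":0,"tx":-0.006,"ty":-0.009,"tz":0,"claw":-1},{"rx":0,"ry":0,"rz":0,"tx":0,"ty":0,"tz":0,"claw":-1}]'
python3 -m handwheel '[{"rx":0,"ry":0,"rz":0,"tx":0,"ty":0,"tz":0,"claw":-1},{"rx":0,"ry":0,"rz":0,"tx":0,"ty":0.02,"tz":0,"claw":-1},{"rx":0,"ry":0,"rz":0,"tx":0,"ty":0.03,"tz":0,"claw":-1},{"rx":0,"ry":0,"rz":0,"tx":0,"ty":0.02,"tz":-0.03,"claw":-1},{"rx":0,"ry":0,"rz":0,"tx":0,"ty":0,"tz":-0.04,"claw":-1}]'
```

```text
time_s: 11.15
eef_pos: [0.5778, 0.0535, 0.1833]
tool_rot: [1.0, 0.013, -0.008, 0.001]
force: [0.2, 0.7, 0.9]
finger_gap: 0.0001
time_s: 11.65
eef_pos: [0.5795, -0.0241, 0.2517]
tool_rot: [1.0, 0.008, -0.011, 0.003]
force: [1.5, 0.4, -0.2]
finger_gap: 0.0001
```

```bash
python3 -m handwheel '[{"rx":0,"ry":0,"rz":0,"tx":-0.02,"ty":0.04,"tz":-0.04,"claw":-1},{"rx":0,"ry":0,"rz":0,"tx":-0.02,"ty":0.04,"tz":-0.03,"claw":-1},{"rx":0,"ry":0,"rz":0,"tx":-0.02,"ty":0.045,"tz":0,"claw":-1},{"rx":0,"ry":0,"rz":0,"tx":-0.02,"ty":0.045,"tz":0,"claw":-1},{"rx":0,"ry":0,"rz":0,"tx":-0.02,"ty":0.045,"tz":0,"claw":-1}]'
python3 -m handwheel '[{"rx":0,"ry":0,"rz":0,"tx":0,"ty":0.045,"tz":0,"claw":-1},{"rx":0,"ry":0,"rz":0,"tx":0,"ty":0.045,"tz":0,"claw":-1},{"rx":0,"ry":0,"rz":0,"tx":0,"ty":0.02,"tz":0,"claw":-1},{"rx":0,"ry":0,"rz":0,"tx":0,"ty":0,"tz":0,"claw":-1},{"rx":0,"ry":0,"rz":0,"tx":0,"ty":0,"tz":0,"claw":-1}]'
python3 - <<'E'
from h import *
import cv2
s=get_image("side")[110:290,160:300,::-1];t=get_image("top")[130:280,170:300,::-1]
f=cv2.resize(s,(420,540),interpolation=cv2.INTER_CUBIC);g=cv2.resize(t,(380,438),interpolation=cv2.INTER_CUBIC);g=cv2.copyMakeBorder(g,0,102,0,0,cv2.BORDER_CONSTANT)
cv2.imwrite("pics/p3.png",cv2.convertScaleAbs(np.hstack([f,g]),alpha=1.6,beta=15))
C=np.array([.694,.126,.21])
for a in(.02,):
 for t in(-.1,0,.1):
  f=np.array([-np.cos(a),-np.sin(a),0]);n=np.array([np.sin(a),-np.cos(a),0]);d=f*np.cos(t)+[0,0,np.sin(t)];u=-f*np.sin(t)+[0,0,np.cos(t)]
  for nm,o,k in(("side",(160,110),3),("top",(170,130),2.92)):
   print(t,nm,[((proj(nm,C+q*d+w*n+.012*u)+.5-o)*k+([420,0] if nm=="top" else [0,0])).round() for q,w in((.13,.055),(.13,-.055),(-.01,.055),(-.01,-.055))])
E
```

```text
time_s: 12.15
eef_pos: [0.4905, -0.2276, 0.3166]
tool_rot: [1.0, 0.011, -0.007, 0.002]
force: [0.4, -1.0, 0.5]
finger_gap: 0.0001
time_s: 12.65
eef_pos: [0.4939, -0.3353, 0.3164]
tool_rot: [1.0, 0.011, -0.007, 0.001]
force: [-0.5, 0.8, -0.5]
finger_gap: -0.0
-0.1 side [array([282., 243.]), array([211., 309.]), array([157., 185.]), array([ 81., 243.])]
-0.1 top [array([599., 202.]), array([495., 203.]), array([598.,  71.]), array([496.,  72.])]
0 side [array([281., 231.]), array([210., 297.]), array([156., 185.]), array([ 80., 244.])]
0 top [array([598., 199.]), array([493., 200.]), array([598.,  71.]), array([496.,  71.])]
0.1 side [array([279., 219.]), array([207., 284.]), array([155., 186.]), array([ 79., 244.])]
0.1 top [array([597., 195.]), array([491., 196.]), array([598.,  70.]), array([496.,  71.])]
```

View pics/p3.png

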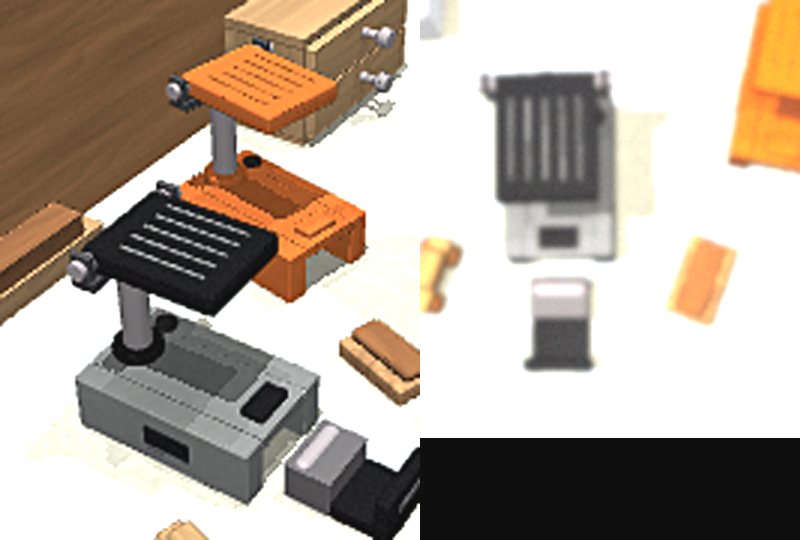

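The head is level and in line: its front corners match the tilt 0, swivel 0 prediction to within a few pixels in both views. The pack is flat in front of the foot. I'll check the pack's gap numerically, then hand in.

```bash
python3 - <<'E'
from h import *
t=lambda u,v:(170+(u-420)/2.92-.5,130+v/2.92-.5)
rear=ray("top",t(562,278),.043);wall=ray("top",t(560,369),.056);face=ray("top",t(562,261),.065)
print(rear,wall,face);o=get_obs();print(o["force"],np.abs(o["joint_vel"]).max(),o["time_s"])
x=max(rear[0]-.056,wall[0]+.056)-face[0]-.170;print("pack x in light",x)
if x<-.23: print(hand_in())
E
```

```text
[0.50182963 0.12137617 0.043     ] [0.39438379 0.11909539 0.056     ] [0.51943937 0.1197773  0.065     ]
[ 0.24583445 -0.06022004 -0.13338295] 0.00897861882167644 12.75
pack x in light -0.23905558154098658
the job is handed in; nothing more can be done
None
```

I parked the bench light and handed the job in at about 12.8 s of the 64 s allowed; no verdict was reported.

**What I did:**
1. Hooked the closed fingers in the pack's finger well and pulled it straight out past the catch.
2. Pressed the lamp head down from about 0.87 rad to level.
3. Pushed the head's side round from about 0.63 rad until it was in line with the foot.
4. Moved the arm clear of everything.

**Last checks:**
- **Pack:** it looked flat on the bench in the side view. From the top picture its origin is at x ≈ -0.239 m or beyond in the light's frame; the limit is -0.226 m.
- **Lamp head:** tilt and swivel are both near 0. The head's front corners match the level, in-line prediction to within a few pixels in both views.
- **Other objects:** the arm never came near them, and those in the last pictures look unmoved. I didn't measure their positions or re-picture all of them.
- **Forces:** the highest reading at the end of a move was about 7 N, on the pull. Peaks within a move were not recorded. The arm was free of contact at hand-in.

No check failed. The two estimates of the pack's position, from its rear edge and its grip wall, differed by about 5 mm, and I used the more cautious one.

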